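# Mark the sample tag with the blue punch

### The arm

A 6-joint arm with a two-finger parallel gripper is mounted at the origin on the work surface. World frame = base frame: x ahead of the robot, y to its left, z up, the work surface at z = 0. Lengths are in m, angles in degrees, forces in N, time in s.
With the tool pointing down it reaches from about 0.4 to 0.825 m from the base axis. Payload 7 kg.
Tool frame: the origin (TCP) lies between the finger pads; the fingertips stand 14 mm ahead of it and the grasp point (between the pads) lies 5 mm behind it (r.tips_ahead is the distance from the TCP to the fingertips, in m); z points along the fingers, y is the direction in which the jaws open and shut (so a half turn about z gives the same grasp; the last joint's range is limited). The gripper opens to 88 mm and grips with 3 to 60 N. Pads are 19 mm wide; open, the fingers measure 130 mm over their backs; the gripper's body (78 mm by 193 mm) begins 47 mm behind the grasp point.
Start: joints at [83.772, 20.546, 0.682, 0, -70.136, -16.507], TCP at [0.261, 0.623, 0.241] pointing down, gripper open.
Joint ranges: [-176.03, 176.03], [-82.01, 121.73], [-58.28, 71.71], [-173.87, 95.51], [-174.79, -0.11], [-173.66, 173.66]. Speed limits (degrees/s): [136.94, 136.94, 172.46, 180, 180, 180].

### API

Orientations are given as [roll, pitch, yaw] about the fixed x, y, z axes, in that order (R = Rz(yaw) Ry(pitch) Rx(roll)).
In Python, from plant import r gives the robot as it stands.
- The arm moves only by the tool apply_moves, never from a script. Its arguments are lists of equal length, an entry for each row: "slide": the shift along the tool's x, y, z as a fraction of full scale, a list of three; "turn": the turn, a rotation vector about the tool's x, y, z as a fraction of full scale, a list of three; "jaw": the closure, from 0 (fully open) to 1 (shut). In form: {"slide": [[dx, dy, dz], ...], "turn": [[wx, wy, wz], ...], "jaw": [jaw, ...]}. A call has 1 to 8 rows; each row shifts and turns the commanded pose from where the row before left it, along the tool's axes as they then stand; what a row does not reach is not made up. Full scale, the value 1, is 0.1 m for a shift and 1.5 rad for a turn. A row lasts 1/10 s, in which the tool goes at most 50 mm and 8.59 degrees, less where a joint would pass 70% of its speed; a pose out of reach is approached as far as the arm can. A call with a number of a shift or a turn outside -1 to 1 is refused whole. A call with a gripper value outside its range is refused whole. The fingers move at their own pace and stop on an object; "newtons" is the grip in N (left out, the last holds). Time passes only in rows, so rows that do not move let the fingers close. It gives the time, the measured TCP pose, the force and the opening at its end, in the units of the state.
- r.get_state(): the state, without advancing time (a new reading comes with each control period).
- r.capture(name): name is "scene" or "side" or "wrist"; returns a dict with "pixels" (420x560x3 uint8, blue, green, red), "depth" (420x560 float32, m along the optical axis (not along the pixel's ray), 0 where there is no reading), "fx", "fy", "cx", "cy" (pixels), "dist_coeffs" ([k1, k2, p1, p2, k3] as OpenCV has them; the pictures are not rectified), "rvec" (rotation vector, rad) and "tvec" (3), from world to camera coordinates, as OpenCV has them. Camera axes: x right, y down, z forward; pixel columns grow to the right and rows downward; lengths in m; the calibration is good to about 2 mm. A picture is of the moment at which its call begins.
- r.close_job(): hands the job in, once; it reports no verdict.
The state is a dict: "time_s": time; "joints": joint angles; "qd": joint speeds; "joint_torque": joint torques, N m; "tcp_pos": TCP position; "eef_rot": TCP orientation; "contact_force": force on the tool from outside, world axes, zero at the start; "moment": the same for the moment, N m; "gripper_width": finger opening in m.
Only numpy, scipy, OpenCV 4.12 (cv2) and the standard library are available. Lean on these libraries where they do the work, as an engineer would, in place of code of your own. Each camera call takes 0.05 s, during which the arm holds its last target.

### The job

Pick up the small mallet and knock the blue-capped spring punch fully down with its head to mark the metal tag underneath, letting the punch spring back up. Then stand the mallet on its head again on the green mat and let go. Leave the red-capped punch alone.

Things in the scene. Friction and masses are not known exactly. Their poses are not given: they have to be found in the camera images.
- mallet: Mallet, 0.25 to 0.5 kg, standing on its head: upright cylinder 70 mm tall, 44 mm dia, white ends, dark middle. Flat-sided wooden handle, 22 mm wide, 26 high, level along -x (to the robot, within 30 deg), centre line 35 mm above the lower face, ends 150 mm from the head's axis; balance point 10 mm from it. Origin: centre of lower face; z up. On the handle grip 40 N or more, or the blow turns it.
- mat: Flat green mat, 150 x 150 mm, 4 mm thick, fixed to the bench; the mallet starts on it and must end on it. Origin: centre of its underside, on the bench top; axes along its edges.
- blue_punch: Sprung punch with round blue cap (26 mm dia, 10 mm thick) in a fixed grey stand (base 120 x 80 mm, arm top at 83 mm, nothing above the cap); a metal tag lies under it. Origin: centre of the cap's top, 115 mm above the bench when up. Slides straight down 15 mm to its stop; the spring takes about 2 N to start, 7 N at the stop, and lifts it again.
- red_punch: The same punch and stand with a red cap and no tag, not to be used. Origin: centre of the cap's top, 115 mm above the bench. The two stands and the mat are side by side in any order, at least 170 mm between centres.
Things that resemble listed ones, but are neither listed nor needed, are in the scene too. What is shaped like the mallet but turquoise is not meant. There is more than one size of the mat; the job needs the middle-sized.

How it is judged:
By the outcome, as a careful person would: the job done as asked, in the order asked, and still so for the second after the job is handed in, with the robot touching nothing.
It also fails if it takes over 48 s, if anything falls off the work surface, if the arm or the gripper's body presses on something with over 40 N, if the wrist force passes 120 N, or if a joint passes its speed limit or range.

## Working session

There is one attempt and no reset: what is moved stays moved. The work goes in short steps, Python scripts to look and compute and a tool call to move; the robot and the scene stay as the last step left them, time stands still between calls to the robot, and variables do not carry over. Pictures are saved under pics/ and viewed, and the job is handed in when it is done.

Besides the shell and the picture viewer there is one more tool, called as name(argument=value, ...) on one line, values as JSON. apply_moves: Moves the arm, as the interface text tells. Shift numbers are shares of 0.1 m and turn numbers shares of 1.5 rad, none past 1 either way. Its arguments: {"type":"object","properties":{"slide":{"type":"array"},"turn":{"type":"array"},"jaw":{"type":"array"},"newtons":{"type":"number"}},"required":["slide","turn","jaw"]}

```bash
mkdir -p pics; ls; python3 - <<'E'
from plant import r
import cv2,pickle
s=r.get_state();print(s)
d={}
for n in("scene","side","wrist"):
    c=r.capture(n);d[n]=c;cv2.imwrite(f"pics/{n}0.png",c["pixels"]);print(n,c["fx"],c["cx"],c["cy"],c["dist_coeffs"],c["rvec"],c["tvec"])
pickle.dump(d,open("cap0.pkl","wb"))
E
```

```text
pics
{'time_s': 0.0, 'joints': array([ 8.37720311e+01,  2.05913205e+01,  6.34865270e-01, -2.31739678e-02,
       -7.01362072e+01, -1.65106223e+01]), 'qd': array([-0.07153195,  0.03795072,  0.02654547, -0.0671104 , -0.0578824 ,
        0.10416097]), 'joint_torque': array([-1.94982560e-03, -5.82724822e+01,  2.93057334e+01,  6.99737146e+00,
        6.99433978e-03, -1.47049059e-04]), 'tcp_pos': array([0.26069053, 0.62212004, 0.23962265]), 'eef_rot': array([ 1.79904966e+02, -5.45017589e-03, -2.27464785e+01]), 'contact_force': array([-0.03969828,  0.0859657 , -0.01132192]), 'moment': array([-0.01040792, -0.00987813,  0.00397343]), 'gripper_width': 0.0876374374688304}
scene 421.04038340943066 277.184321690074 206.96435787078974 [-0.06613981  0.          0.          0.          0.        ] [ 2.41925938  1.1355235  -0.29413129] [-0.33460843 -0.26564043  1.04433725]
side 510.13893631597807 291.3759561634679 209.94193482887897 [-0.06460692  0.          0.          0.          0.        ] [ 2.43881778 -0.08601965  0.02363079] [-0.45705089  0.09468614  1.19638547]
wrist 342.32116176014364 281.11551790731306 214.31553505039858 [-0.05762618  0.          0.          0.          0.        ] [-1.63495084  2.45455524  0.37271245] [ 0.67332116 -0.03580498  0.39143127]
```

View pics/scene0.png

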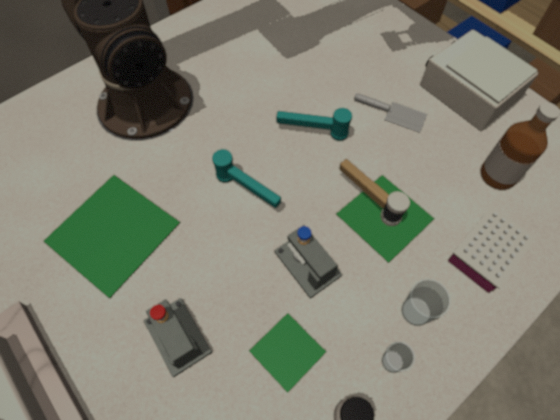

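View pics/side0.png

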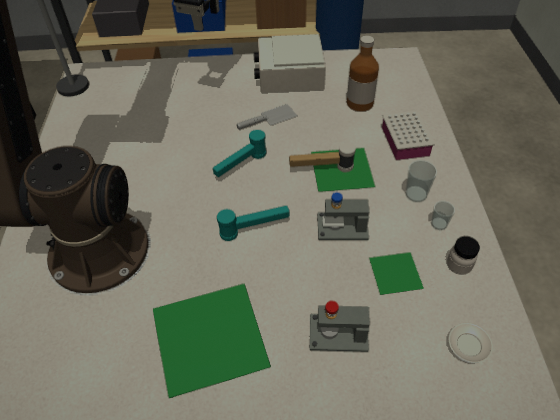

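View pics/wrist0.png

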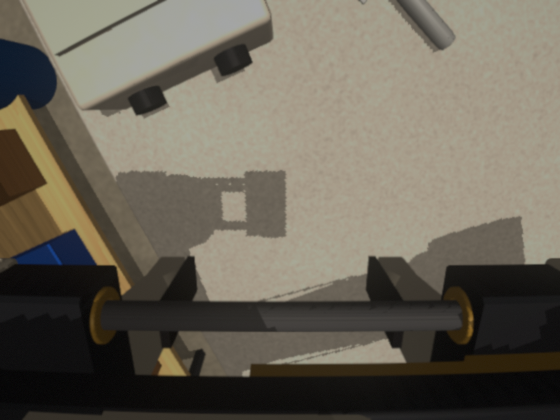

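The scene view shows the wooden mallet with its head at (396,208) and its handle end at (345,165), the mid-size mat around (385,218), the blue cap at (304,233) and the red cap at (158,312). In the side view the head is at (346,155), the blue cap at (337,198) and the red cap at (331,308).

```bash
cat > h.py <<'E'
import numpy as np,cv2
def cam(c):
    K=np.array([[c["fx"],0,c["cx"]],[0,c["fy"],c["cy"]],[0,0,1]]);R=cv2.Rodrigues(np.array(c["rvec"]))[0];return K,np.array(c["dist_coeffs"],float),R,np.array(c["tvec"],float).ravel()
def ray(c,uv):
    K,D,R,t=cam(c);p=cv2.undistortPoints(np.array(uv,float).reshape(-1,1,2),K,D).reshape(-1,2)
    d=np.c_[p,np.ones(len(p))]@R; return -R.T@t,d
def onz(c,uv,z):
    o,d=ray(c,uv);return (o+d*((z-o[2])/d[:,2])[:,None])
def cloud(c):
    h,w=c["depth"].shape;v,u=np.mgrid[:h,:w];K,D,R,t=cam(c)
    p=cv2.undistortPoints(np.stack([u,v],-1).astype(float).reshape(-1,1,2),K,D).reshape(-1,2)
    z=c["depth"].reshape(-1,1);P=np.c_[p,np.ones(len(p))]*z
    return ((P-t)@R).reshape(h,w,3)
def proj(c,P):
    K,D,R,t=cam(c);return cv2.projectPoints(np.array(P,float).reshape(-1,1,3),cv2.Rodrigues(R)[0],t,K,D)[0].reshape(-1,2)
E
python3 - <<'E'
import pickle;from h import *
d=pickle.load(open("cap0.pkl","rb"))
for n in("scene","side"):
    c=d[n];im=c["pixels"];hsv=cv2.cvtColor(im,cv2.COLOR_BGR2HSV);P=cloud(c)
    def comps(m,mn=20):
        k,l,s,ce=cv2.connectedComponentsWithStats(m.astype(np.uint8));return [(l==i) for i in range(1,k) if s[i,4]>=mn]
    H,S,V=cv2.split(hsv)
    print(n)
    for nm,m in dict(green=(H>50)&(H<72)&(S>130)&(V>60),blue=(H>105)&(H<125)&(S>150)&(V>80),red=((H<6)|(H>174))&(S>170)&(V>80),wood=(H>8)&(H<22)&(S>90)&(V>80)).items():
        for q in comps(m):
            v,u=np.nonzero(q);pp=P[q];pp=pp[c["depth"][q]>0]
            print(nm,q.sum(),u.mean().round(1),v.mean().round(1),"med",np.median(pp,0).round(3),"max z",np.percentile(pp[:,2],95).round(3) , "r",np.ptp(u),np.ptp(v))
            if nm=="green":
                ct=max(cv2.findContours(q.astype(np.uint8),0,2)[0],key=cv2.contourArea)
                w=onz(c,cv2.convexHull(ct).reshape(-1,2),.004)
                rr=cv2.minAreaRect((w[:,:2]*1000).astype(np.float32));print("   rect",rr)
            if nm in("blue","red") and pp[:,0].mean()>.2:
                t=pp[abs(pp[:,2]-.115)<.004]; print("   top",len(t),t.mean(0),(t.min(0)+t.max(0))/2,np.ptp(t,0))
E
python3 - <<'E'
import cv2
for n,(x0,x1,y0,y1) in dict(scene=(270,440,140,300),side=(280,400,130,250)).items():
    im=cv2.imread(f"pics/{n}0.png")[y0:y1,x0:x1];cv2.imwrite(f"pics/{n}0z.png",cv2.resize(im,None,fx=3.6,fy=3.6,interpolation=cv2.INTER_CUBIC))
E
```

```text
scene
green 7997 111.2 234.6 med [ 0.28  -0.244  0.004] max z 0.006 r 131 119
   rect ((273.1269226074219, -240.0637969970703), (197.3395538330078, 197.82345581054688), 14.186565399169922)
green 142 385.8 184.5 med [0.558 0.282 0.003] max z 0.005 r 19 14
   rect ((559.3059692382812, 281.1324768066406), (42.66106033325195, 20.60487174987793), 2.2293455600738525)
green 2700 383.2 225.1 med [0.635 0.198 0.004] max z 0.006 r 93 67
   rect ((610.463623046875, 222.4010009765625), (142.2909393310547, 141.1532440185547), 2.208181381225586)
green 2723 287.3 351.5 med [ 0.688 -0.113  0.002] max z 0.004 r 72 74
   rect ((687.5591430664062, -112.12379455566406), (93.59734344482422, 93.82081604003906), 4.614462375640869)
blue 63 476.5 25.6 med [ 0.1    1.539 -0.464] max z -0.458 r 16 13
blue 74 459.1 30.8 med [ 0.076  1.444 -0.463] max z -0.459 r 17 11
blue 66 493.4 35.5 med [ 0.196  1.545 -0.463] max z -0.458 r 18 15
blue 117 304.0 232.9 med [0.566 0.027 0.114] max z 0.116 r 12 11
   top 116 [0.56594198 0.0270097  0.1140293 ] [0.56605283 0.02725874 0.11418861] [0.0214833  0.02039156 0.00633481]

[... 1456 characters left out ...]
306.5 med [ 0.518 -0.253  0.115] max z 0.118 r 11 11
   top 106 [ 0.51774866 -0.25222717  0.11541974] [ 0.51798954 -0.25084625  0.11497709] [0.02146145 0.02454884 0.0072606 ]
wood 2227 150.9 27.7 med [-0.062  1.335 -0.206] max z -0.2 r 199 46
wood 781 240.0 13.2 med [ 0.321  1.453 -0.206] max z -0.199 r 31 29
wood 210 309.8 13.2 med [ 0.641  1.419 -0.206] max z -0.199 r 19 27
wood 27 100.3 44.3 med [-0.278  1.249 -0.205] max z -0.202 r 22 2
wood 348 364.6 63.7 med [0.696 0.477 0.154] max z 0.171 r 28 17
wood 285 313.7 156.7 med [0.53  0.222 0.052] max z 0.055 r 50 8
wood 21 335.8 206.6 med [0.561 0.019 0.087] max z 0.089 r 8 4
wood 27 331.0 316.5 med [ 0.518 -0.258  0.086] max z 0.091 r 10 4
```

View pics/scene0z.png

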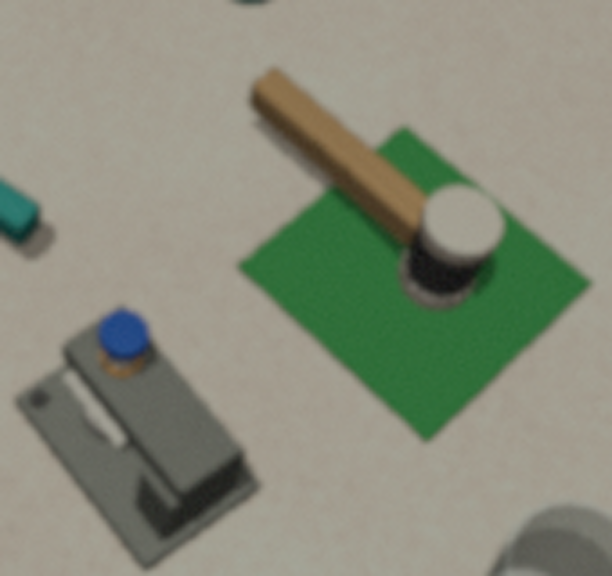

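View pics/side0z.png

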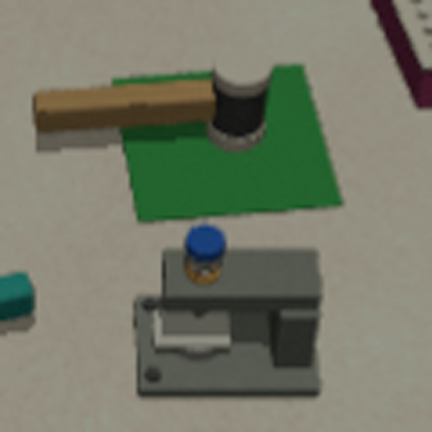

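Blue cap is at about (0.564, 0.026), with ~3 mm disagreement between cameras. Next I find the head and handle, and the clutter near the grasp.

```bash
python3 - <<'E'
import pickle;from h import *
d=pickle.load(open("cap0.pkl","rb"))
for n,hd,bl in(("scene",(396,205),(304,233)),("side",(346,153),(337,197))):
    c=d[n];hsv=cv2.cvtColor(c["pixels"],cv2.COLOR_BGR2HSV);H,S,V=cv2.split(hsv);P=cloud(c)
    v,u=np.mgrid[:420,:560]
    near=(np.hypot(P[...,0]-.59,P[...,1]-.22)<.09)&(c["depth"]>0)
    top=near&(abs(P[...,2]-.074)<.006)
    p=P[top];print(n,"head top n",len(p),p.mean(0).round(4),((p.min(0)+p.max(0))/2).round(4),np.ptp(p,0).round(3))
    w=(H>8)&(H<22)&(S>90)&near.astype(bool)|((H>8)&(H<22)&(S>90)&(np.hypot(P[...,0]-.53,P[...,1]-.22)<.12))
    t=P[w&(P[...,2]>.047)&(P[...,2]<.058)]
    m,e=t[:,:2].mean(0),None
    U=np.linalg.svd(t[:,:2]-m)[2][0];U*=np.sign(U[0]);s=(t[:,:2]-m)@U;q=(t[:,:2]-m)@[-U[1],U[0]]
    print("handle",m,"yaw",np.degrees(np.arctan2(U[1],U[0])),"ends",m+s.min()*U,m+s.max()*U,"width",np.percentile(q,[2,98]))
    # turquoise
    tq=(H>82)&(H<98)&(S>120)&(c["depth"]>0)
    k,l,st,ce=cv2.connectedComponentsWithStats(tq.astype(np.uint8))
    for i in range(1,k):
        if st[i,4]>60: a=P[l==i];print("turq",a.min(0).round(3),a.max(0).round(3))
    a=P[(P[...,0]>.4)&(P[...,0]<.7)&(P[...,1]>.08)&(P[...,1]<.36)&(P[...,2]>.02)];print("near obst",a.min(0),a.max(0))
E
```

```text
scene head top n 345 [0.6196 0.2282 0.0727] [0.6192 0.2287 0.0729] [0.043 0.043 0.009]
handle [0.53694442 0.22492258] yaw 0.8577921364920668 ends [0.47220318 0.22395324] [0.60298534 0.22591137] width [-0.00937976  0.01037404]
turq [0.278 0.197 0.006] [0.409 0.318 0.072]
turq [0.292 0.006 0.006] [0.458 0.065 0.072]
near obst [0.40007933 0.20745521 0.0201772 ] [0.64049438 0.3150209  0.07745093]
side head top n 175 [0.617  0.2244 0.0734] [0.6179 0.2259 0.0737] [0.042 0.046 0.011]
handle [0.53163396 0.22235408] yaw 1.622667104178856 ends [0.46830381 0.22056004] [0.59781708 0.22422895] width [-0.0086997   0.01062931]
turq [0.271 0.192 0.001] [0.406 0.321 0.074]
turq [0.289 0.001 0.002] [0.454 0.063 0.075]
near obst [0.40010071 0.2029266  0.02013409] [0.63906837 0.31539008 0.07931213]
```

apply_moves(slide=[[0,0,0],[0,0,0],[0,0,0],[0.25,0.33,0],[0.25,0.33,0],[0.25,0.33,0],[0.25,0.33,0],[0.25,0.33,0]], turn=[[0,0,-0.093],[0,0,-0.093],[0,0,-0.092],[0,0,0],[0,0,0],[0,0,0],[0,0,0],[0,0,0]], jaw=[0,0,0,0,0,0,0,0], newtons=60)

```text
time_s: 0.95
tcp_pos: [0.3898, 0.4586, 0.2404]
eef_rot: [180.0, 0.0, 1.2]
contact_force: [1.6, -0.4, -0.0]
gripper_width: 0.0877
```

apply_moves(slide=[[0.25,0.33,0],[0.25,0.33,0],[0.25,0.33,0.1],[0.25,0.33,0.1],[0.25,0.33,0.2],[0.25,0.33,0.2],[0.1,0.1,0.2],[0,0,0]], turn=[[0,0,0],[0,0,0],[0,0,0],[0,0,0],[0,0,0],[0,0,0],[0,0,0],[0,0,0]], jaw=[0,0,0,0,0,0,0,0])

```text
time_s: 1.75
tcp_pos: [0.5529, 0.2524, 0.1572]
eef_rot: [179.8, 0.3, 1.0]
contact_force: [-0.9, -0.1, 0.1]
gripper_width: 0.0877
```

```bash
python3 - <<'E'
from plant import r
import cv2,pickle
from h import *
s=r.get_state();print(s["time_s"],s["tcp_pos"],s["eef_rot"],s["joints"])
c=r.capture("wrist");cv2.imwrite("pics/wrist1.png",c["pixels"])
P=cloud(c);hsv=cv2.cvtColor(c["pixels"],cv2.COLOR_BGR2HSV);H,S,V=cv2.split(hsv)
t=P[(c["depth"]>0)&(H>8)&(H<22)&(S>90)&(abs(P[...,2]-.052)<.006)]
m=t[:,:2].mean(0);U=np.linalg.svd(t[:,:2]-m,full_matrices=False)[2][0];print("handle",len(t),t.mean(0),np.degrees(np.arctan2(U[1],U[0])))
p=P[(c["depth"]>0)&(abs(P[...,2]-.074)<.006)&(np.hypot(P[...,0]-.618,P[...,1]-.227)<.06)]
if len(p): print("head",len(p),p.mean(0),(p.min(0)+p.max(0))/2,np.ptp(p,0))
E
```

```text
1.75 [0.55289967 0.25238978 0.15717009] [179.81430845   0.26919632   0.95163174] [ 4.29049589e+01  1.81983966e+01 -1.42827802e+01 -4.94525224e-02
 -5.78431706e+01  4.80735481e+01]
handle 3540 [0.54015644 0.22770099 0.0509048 ] -177.95575617915105
head 3446 [0.61767616 0.22948813 0.07310452] [0.61683428 0.2290526  0.07224488] [0.0432677  0.04280452 0.00775605]
```

View pics/wrist1.png

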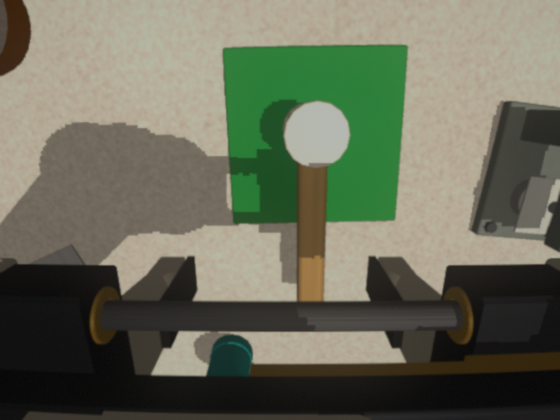

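The wrist view shows the head at (317,133), with the handle running straight down to (311,300), between the open fingers. Now aligning and descending.

apply_moves(slide=[[0.11,0.13,0],[0.11,0.13,0.1],[0,0,0.25],[0,0,0.25],[0,0,0.25],[0,0,0.2],[0,0,0],[0,0,0]], turn=[[0,0,-0.007],[0,0,0],[0,0,0],[0,0,0],[0,0,0],[0,0,0],[0,0,0],[0,0,0]], jaw=[0,0,0,0,0,0,0,0])

```text
time_s: 2.6
tcp_pos: [0.5762, 0.2303, 0.0559]
eef_rot: [180.0, -0.0, 1.8]
contact_force: [0.2, 0.6, 0.4]
gripper_width: 0.0879
```

apply_moves(slide=[[0,0.025,0.12],[0,0,0.1],[0,0,0],[0,0,0],[0,0,0],[0,0,0],[0,0,0],[0,0,0]], turn=[[0,0,0],[0,0,0],[0,0,0],[0,0,0],[0,0,0],[0,0,0],[0,0,0],[0,0,0]], jaw=[0,0,0,1,1,1,1,1], newtons=60)

```text
time_s: 3.4
tcp_pos: [0.5762, 0.2275, 0.0338]
eef_rot: [-180.0, -0.0, 1.8]
contact_force: [0.0, -1.0, -0.7]
gripper_width: 0.0534
```

apply_moves(slide=[[0,0,0],[0,0,0],[0,0,0],[0,0,0],[0,0,0],[0,0,0]], turn=[[0,0,0],[0,0,0],[0,0,0],[0,0,0],[0,0,0],[0,0,0]], jaw=[1,1,1,1,1,1])

```text
time_s: 4.0
tcp_pos: [0.5761, 0.2275, 0.0335]
eef_rot: [180.0, 0.0, 1.8]
contact_force: [-0.4, 0.5, 0.2]
gripper_width: 0.0219
```

Gripped at 22 mm. Lifting.

apply_moves(slide=[[0,0,-0.1],[0,0,-0.2],[0,0,-0.3],[0,0,-0.3],[0,0,-0.3],[0,0,-0.2],[0,0,0],[0,0,0]], turn=[[0,0,0],[0,0,0],[0,0,0],[0,0,0],[0,0,0],[0,0,0],[0,0,0],[0,0,0]], jaw=[1,1,1,1,1,1,1,1])

```text
time_s: 4.8
tcp_pos: [0.5754, 0.2272, 0.1732]
eef_rot: [-180.0, 0.0, 1.7]
contact_force: [0.3, -1.5, -3.9]
gripper_width: 0.0212
```

```bash
cat > look.py <<'E'
from plant import r
import sys
from h import *
k=sys.argv[1]
s=r.get_state();print(s["time_s"],s["tcp_pos"],s["eef_rot"],s["contact_force"])
for n in("scene","side","wrist"):
    c=r.capture(n);P=cloud(c);hsv=cv2.cvtColor(c["pixels"],cv2.COLOR_BGR2HSV);H,S,V=cv2.split(hsv)
    cv2.imwrite(f"pics/{n}{k}.png",c["pixels"])
    # white head top: expected at tcp + 42mm along x, 40mm higher than tcp
    e=s["tcp_pos"]+np.array([.042,.001,.040])
    m=(c["depth"]>0)&(np.hypot(P[...,0]-e[0],P[...,1]-e[1])<.04)&(abs(P[...,2]-e[2])<.009)&(S<70)&(V>90)
    p=P[m]
    if len(p)>30:
        A=np.c_[p[:,:2]-p[:,:2].mean(0),np.ones(len(p))];f=np.linalg.lstsq(A,p[:,2],rcond=None)[0]
        print(n,"head top",len(p),((p.min(0)+p.max(0))/2).round(4),"meanz",p[:,2].mean().round(4),"slope deg",np.degrees(f[:2]).round(1),"rel tcp",((p.min(0)+p.max(0))/2-s["tcp_pos"]).round(4))
    else: print(n,"head n",len(p))
    b=(c["depth"]>0)&(H>105)&(H<125)&(S>130)&(V>60)&(np.hypot(P[...,0]-.564,P[...,1]-.026)<.05)
    if b.sum()>5: q=P[b];print(n,"blue",len(q),((q.min(0)+q.max(0))/2).round(4),"z",np.percentile(q[:,2],90).round(4))
E
python3 look.py 2
```

```text
4.8 [0.57541502 0.22720632 0.1731833 ] [-1.79979141e+02  4.41188770e-02  1.72950336e+00] [ 0.27204932 -1.53589562 -3.87196392]
scene head top 362 [0.6219 0.2286 0.2096] meanz 0.2119 slope deg [-1.5  2.6] rel tcp [0.0465 0.0014 0.0365]
scene blue 124 [0.5658 0.0277 0.1125] z 0.1158
side head n 29
side blue 77 [0.5624 0.0244 0.1128] z 0.1181
wrist head top 12909 [0.6168 0.2277 0.2089] meanz 0.2112 slope deg [-0.8 -0.1] rel tcp [0.0413 0.0005 0.0357]
wrist blue 67 [0.5698 0.0375 0.1096] z 0.1117
```

View pics/side2.png

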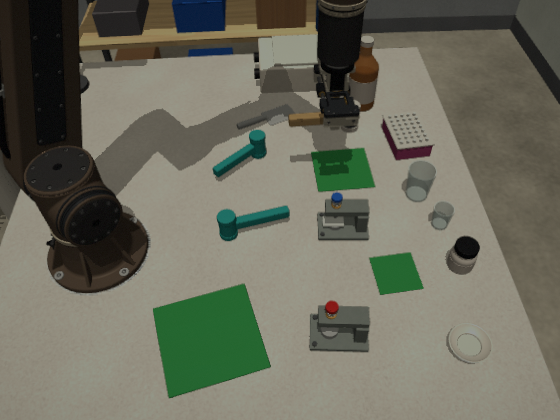

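The side view shows the mallet level in the gripper, above the mat. Carrying it over the blue cap.

apply_moves(slide=[[-0.05,0.15,0],[-0.08,0.3,0],[-0.1,0.35,0],[-0.1,0.35,0],[-0.1,0.35,0],[-0.1,0.3,0],[-0.07,0.2,0],[0,0,0]], turn=[[0,0,0],[0,0,0],[0,0,0],[0,0,0],[0,0,0],[0,0,0],[0,0,0],[0,0,0]], jaw=[1,1,1,1,1,1,1,1])

```text
time_s: 5.75
tcp_pos: [0.5202, 0.0229, 0.1728]
eef_rot: [180.0, 0.1, 1.6]
contact_force: [-0.4, 0.7, -4.3]
gripper_width: 0.0216
```

apply_moves(slide=[[0,0,0],[0,0,0]], turn=[[0,0,0],[0,0,0]], jaw=[1,1])

```text
time_s: 5.95
tcp_pos: [0.5223, 0.0259, 0.1732]
eef_rot: [180.0, 0.0, 1.8]
contact_force: [0.0, 0.3, -3.4]
gripper_width: 0.022
```

```bash
python3 look.py 3; python3 -c "
import cv2
a=cv2.imread('pics/scene3.png')[150:310,220:400];b=cv2.imread('pics/side3.png')[120:260,250:410]
cv2.imwrite('pics/z3.png',cv2.hconcat([cv2.resize(a,(400,356)),cv2.resize(b,(400,356))]))"
```

```text
5.95 [0.5222823  0.0258908  0.17323301] [1.79991705e+02 2.23659266e-02 1.76720653e+00] [ 0.00796462  0.31946884 -3.39216698]
scene head top 526 [0.5665 0.028  0.2104] meanz 0.2125 slope deg [-1.9  1.8] rel tcp [0.0442 0.0021 0.0372]
scene blue 12 [0.5705 0.0217 0.1114] z 0.1148
side head top 71 [0.5776 0.0271 0.2133] meanz 0.2136 slope deg [-5.2 -5. ] rel tcp [0.0553 0.0012 0.04  ]
side blue 59 [0.5622 0.0242 0.1135] z 0.1174
wrist head top 12939 [0.5639 0.0271 0.2097] meanz 0.2128 slope deg [-0.8  0.1] rel tcp [0.0417 0.0012 0.0365]
```

View pics/z3.png

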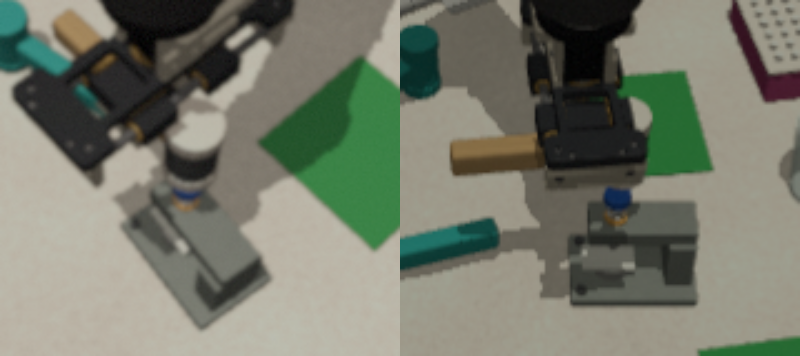

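View pics/wrist3.png

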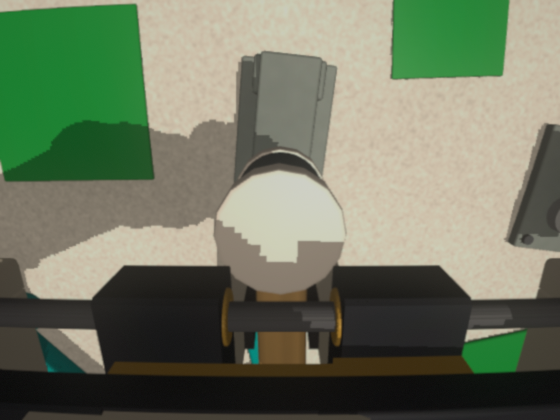

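The scene crop shows the head directly over the blue cap, and in the same camera the two centres agree within 1 mm. Moving down in measured steps.

apply_moves(slide=[[0,0,0.1],[0,0,0.1],[0,0,0.06],[0,0,0.04],[0,0,0.04],[0,0,0]], turn=[[0,0,0],[0,0,0],[0,0,0],[0,0,0],[0,0,0],[0,0,0]], jaw=[1,1,1,1,1,1])

```text
time_s: 6.7
tcp_pos: [0.5222, 0.0256, 0.1393]
eef_rot: [180.0, 0.0, 1.8]
contact_force: [-1.1, -0.1, -0.4]
gripper_width: 0.0214
```

apply_moves(slide=[[0,0,0.03],[0,0,0.02],[0,0,0.02],[0,0,0]], turn=[[0,0,0],[0,0,0],[0,0,0],[0,0,0]], jaw=[1,1,1,1])

```text
time_s: 7.1
tcp_pos: [0.5226, 0.0257, 0.1327]
eef_rot: [-180.0, -0.0, 1.8]
contact_force: [-0.6, -0.2, 1.0]
gripper_width: 0.0217
```

apply_moves(slide=[[0,0,0.02],[0,0,0.01],[0,0,0]], turn=[[0,0,0],[0,0,0],[0,0,0]], jaw=[1,1,1])

```text
time_s: 7.4
tcp_pos: [0.5226, 0.0257, 0.1297]
eef_rot: [-180.0, -0.0, 1.8]
contact_force: [-0.4, -1.3, 2.3]
gripper_width: 0.0218
```

apply_moves(slide=[[0,0,0.015],[0,0,0]], turn=[[0,0,0],[0,0,0]], jaw=[1,1])

```text
time_s: 7.6
tcp_pos: [0.5225, 0.0257, 0.1292]
eef_rot: [180.0, -0.1, 1.8]
contact_force: [-4.9, -1.0, 11.2]
gripper_width: 0.0217
```

Force relative to the carried load jumped from about 6 N to about 15 N, so the punch is at its stop. I'll check by eye before lifting.

```bash
python3 look.py 4; python3 -c "
import cv2
a=cv2.imread('pics/scene4.png')[170:310,230:390];b=cv2.imread('pics/side4.png')[130:260,260:410]
cv2.imwrite('pics/z4.png',cv2.hconcat([cv2.resize(a,(400,350)),cv2.resize(b,(400,350))]))"
```

```text
7.6 [0.52249158 0.02565276 0.12922667] [ 1.79993225e+02 -5.10604314e-02  1.78588847e+00] [-4.93140221 -1.04812919 11.17071905]
scene head top 472 [0.5672 0.028  0.1665] meanz 0.1688 slope deg [-2.5  2.6] rel tcp [0.0447 0.0023 0.0372]
side head top 77 [0.5769 0.0246 0.1702] meanz 0.1708 slope deg [-3.   1.2] rel tcp [ 0.0544 -0.001   0.041 ]
wrist head top 12973 [0.5639 0.0267 0.1658] meanz 0.169 slope deg [-0.5  0.2] rel tcp [0.0414 0.001  0.0365]
```

View pics/z4.png

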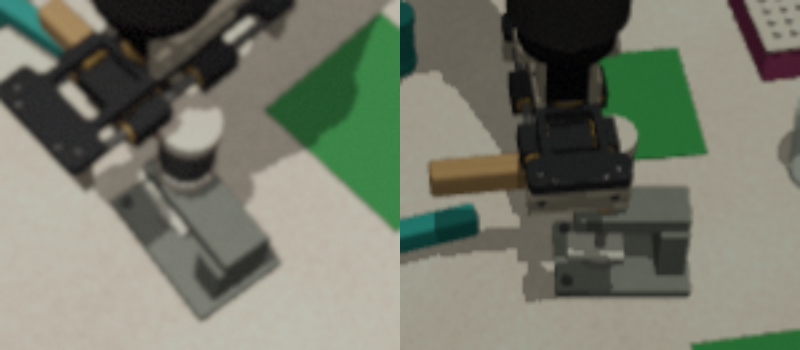

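The head top is at 0.169–0.170 m, so the lower face is at about 0.100 m, which is the full stroke. I'll add a slight extra press to be sure, then lift.

apply_moves(slide=[[0,0,0.004],[0,0,0]], turn=[[0,0,0],[0,0,0]], jaw=[1,1])

```text
time_s: 7.95
tcp_pos: [0.5225, 0.0257, 0.1291]
eef_rot: [180.0, -0.1, 1.8]
contact_force: [-6.7, -1.0, 14.7]
gripper_width: 0.0214
```

apply_moves(slide=[[0,0,-0.06],[0,0,-0.1],[0,0,-0.1],[0,0,-0.1],[0,0,-0.1],[0,0,0],[0,0,0]], turn=[[0,0,0],[0,0,0],[0,0,0],[0,0,0],[0,0,0],[0,0,0],[0,0,0]], jaw=[1,1,1,1,1,1,1])

```text
time_s: 8.65
tcp_pos: [0.5221, 0.0257, 0.1737]
eef_rot: [-180.0, -0.0, 1.7]
contact_force: [0.4, 0.3, -4.3]
gripper_width: 0.0212
```

```bash
python3 look.py 5; python3 -c "
import cv2
a=cv2.imread('pics/scene5.png')[170:310,230:390];b=cv2.imread('pics/side5.png')[130:260,260:410]
cv2.imwrite('pics/z5.png',cv2.hconcat([cv2.resize(a,(400,350)),cv2.resize(b,(400,350))]))"
```

```text
8.65 [0.52208021 0.02573482 0.17367797] [-1.79979589e+02 -3.89448562e-03  1.74868507e+00] [ 0.44179503  0.28550409 -4.32399203]
scene head top 529 [0.5658 0.0278 0.2108] meanz 0.213 slope deg [-2.8  2. ] rel tcp [0.0437 0.0021 0.0371]
scene blue 14 [0.5713 0.0224 0.1124] z 0.1146
side head top 72 [0.577  0.0257 0.2143] meanz 0.2143 slope deg [-7.  -5.2] rel tcp [0.0549 0.     0.0407]
side blue 56 [0.5625 0.0235 0.115 ] z 0.1179
wrist head top 12921 [0.5633 0.0265 0.2098] meanz 0.2126 slope deg [-0.8  0.1] rel tcp [0.0412 0.0008 0.0361]
```

View pics/z5.png

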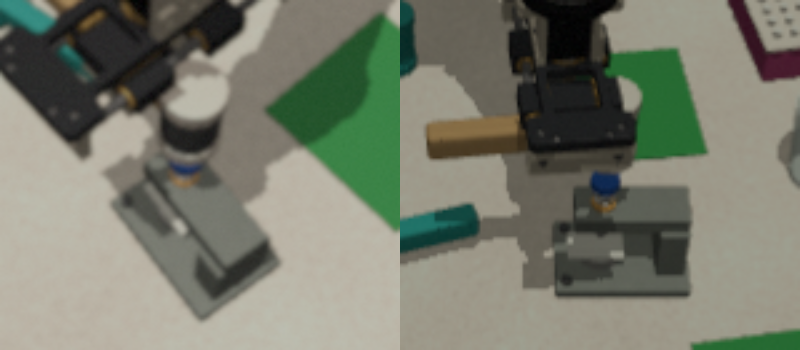

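The cap is back up at about 0.115 m and the mallet is still level. Returning to the mat, aiming for its middle.

apply_moves(slide=[[0.04,-0.15,0],[0.08,-0.3,0],[0.1,-0.35,0],[0.1,-0.35,0],[0.1,-0.35,0],[0.07,-0.3,0],[0.02,-0.126,0],[0,0,0]], turn=[[0,0,0],[0,0,0],[0,0,0],[0,0,0],[0,0,0],[0,0,0],[0,0,0],[0,0,0]], jaw=[1,1,1,1,1,1,1,1])

```text
time_s: 9.6
tcp_pos: [0.5672, 0.2218, 0.1727]
eef_rot: [180.0, 0.0, 1.9]
contact_force: [-0.6, -0.6, -3.8]
gripper_width: 0.0221
```

apply_moves(slide=[[0,0,0.2],[0,0,0.3],[0,0,0.3],[0,0,0.3],[0,0,0.15],[0,0,0.05],[0,0,0],[0,0,0]], turn=[[0,0,0],[0,0,0],[0,0,0],[0,0,0],[0,0,0],[0,0,0],[0,0,0],[0,0,0]], jaw=[1,1,1,1,1,1,1,1])

```text
time_s: 10.4
tcp_pos: [0.568, 0.2199, 0.0447]
eef_rot: [-180.0, -0.1, 1.8]
contact_force: [-0.5, 0.5, -4.0]
gripper_width: 0.0217
```

Now about 11 mm above its resting height, so I'm lowering gently.

apply_moves(slide=[[0,0,0.04],[0,0,0.03],[0,0,0.02],[0,0,0.01],[0,0,0],[0,0,0]], turn=[[0,0,0],[0,0,0],[0,0,0],[0,0,0],[0,0,0],[0,0,0]], jaw=[1,1,1,1,1,1])

```text
time_s: 11.0
tcp_pos: [0.5674, 0.2198, 0.0337]
eef_rot: [-180.0, -0.0, 1.8]
contact_force: [0.9, -0.0, -4.2]
gripper_width: 0.0212
```

apply_moves(slide=[[0,0,0.005],[0,0,0]], turn=[[0,0,0],[0,0,0]], jaw=[1,1])

```text
time_s: 11.2
tcp_pos: [0.5674, 0.2198, 0.0335]
eef_rot: [-180.0, -0.0, 1.8]
contact_force: [-1.6, -1.3, 0.3]
gripper_width: 0.0216
```

Touching down: the mallet's weight has come off the wrist. Releasing.

apply_moves(slide=[[0,0,0.003],[0,0,0],[0,0,0],[0,0,0],[0,0,0],[0,0,0],[0,0,0],[0,0,0]], turn=[[0,0,0],[0,0,0],[0,0,0],[0,0,0],[0,0,0],[0,0,0],[0,0,0],[0,0,0]], jaw=[1,0.7,0.6,0.5,0.3,0,0,0])

```text
time_s: 12.0
tcp_pos: [0.5673, 0.2197, 0.0328]
eef_rot: [180.0, 0.0, 1.8]
contact_force: [-0.6, 0.2, -0.6]
gripper_width: 0.069
```

apply_moves(slide=[[0,0,0],[0,0,0],[0,0,0],[0,0,0]], turn=[[0,0,0],[0,0,0],[0,0,0],[0,0,0]], jaw=[0,0,0,0])

```text
time_s: 12.4
tcp_pos: [0.5673, 0.2198, 0.0329]
eef_rot: [-180.0, -0.0, 1.8]
contact_force: [-0.3, 0.2, 0.8]
gripper_width: 0.0875
```

apply_moves(slide=[[0,0,-0.1],[0,0,-0.2],[0,0,-0.3],[0,0,-0.4],[0,0,-0.4],[-0.3,0,-0.4],[-0.4,0,0],[0,0,0]], turn=[[0,0,0],[0,0,0],[0,0,0],[0,0,0],[0,0,0],[0,0,0],[0,0,0],[0,0,0]], jaw=[0,0,0,0,0,0,0,0])

```text
time_s: 13.2
tcp_pos: [0.4944, 0.2172, 0.2154]
eef_rot: [-179.8, -0.1, 1.8]
contact_force: [-0.1, 0.6, 0.1]
gripper_width: 0.0874
```

```bash
python3 - <<'E'
from plant import r
from h import *
s=r.get_state();print(s["time_s"],s["tcp_pos"])
for n in("scene","side","wrist"):
    c=r.capture(n);P=cloud(c);cv2.imwrite(f"pics/{n}6.png",c["pixels"])
    p=P[(c["depth"]>0)&(abs(P[...,2]-.074)<.006)&(np.hypot(P[...,0]-.609,P[...,1]-.221)<.05)]
    if len(p)>20: print(n,"head",len(p),((p.min(0)+p.max(0))/2).round(4),np.ptp(p,0).round(3))
    H,S,V=cv2.split(cv2.cvtColor(c["pixels"],cv2.COLOR_BGR2HSV))
    b=P[(c["depth"]>0)&(H>105)&(H<125)&(S>130)&(V>60)&(np.hypot(P[...,0]-.564,P[...,1]-.026)<.05)]
    if len(b)>5: print(n,"blue z",np.percentile(b[:,2],90).round(4))
E
```

```text
13.2 [0.49435379 0.21716849 0.21544311]
scene head 334 [0.6108 0.222  0.0728] [0.041 0.044 0.01 ]
scene blue z 0.1156
side head 177 [0.6086 0.2194 0.0729] [0.042 0.047 0.01 ]
side blue z 0.1177
wrist head 2548 [0.6082 0.2211 0.0726] [0.043 0.043 0.006]
wrist blue z 0.115
```

View pics/side6.png

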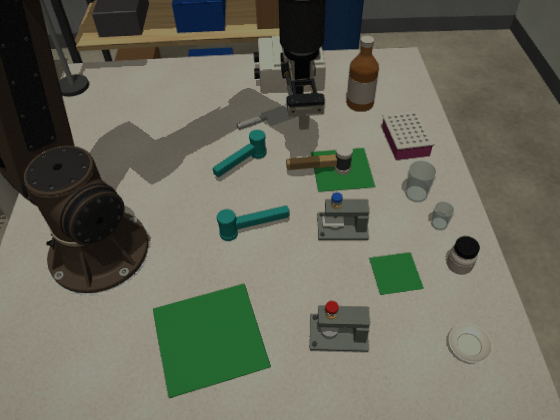

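View pics/scene6.png

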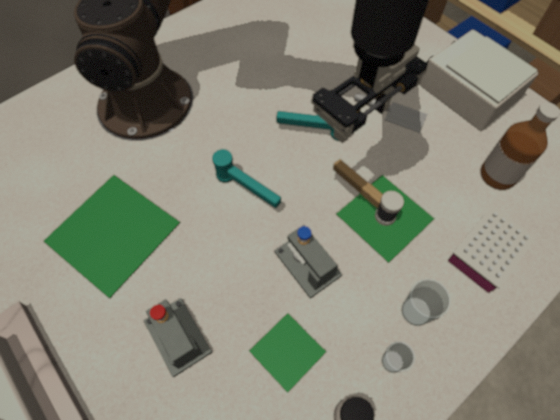

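The side view has the mallet standing on the middle mat, its head at (344,158). The scene view agrees, with the head at (390,206). The blue cap is up, the red punch is untouched, and the gripper is clear.

```bash
python3 -c "
from plant import r
print(r.close_job())"
```

```text
the job is handed in; nothing more can be done
None
```

The job is done and handed in at about 13 s. I gripped the mallet at 60 N, pressed the blue punch down with its head, let the punch spring back, and stood the mallet back on the middle green mat.

- **Blow:** The head's lower face reached about 0.100 m, which is the full 15 mm stroke. The force, net of the mallet's weight, jumped from about 6 N to about 15–18 N at the stop. It was a measured press rather than a fast strike, and I didn't look at the mark on the tag itself.
- **Spring-back:** The cap afterwards read 0.115–0.118 m in all three cameras. The cameras differ by 2–3 mm in general, and the side camera reads high.
- **Mallet:** It is upright and released near the mat's centre, with its head at about (0.609, 0.221) and its top at 0.073 m.
- **Clearances:** The gripper is about 0.14 m above the mallet and touching nothing. The red punch was never approached.
- **Failed checks:** None of the final checks failed. While the mallet was held, the side camera's head position and tilt were off because the gripper hid most of the head, so I didn't use them.

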